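Stow the compound bars under the hold-down and set its thumbscrew

TASK

Stow every compound bar from the table in the sliding tray: swing the cam lever open, draw the tray out to its stop, lay all the bars flat on its floor with none on top of another, push the tray fully home under the bridge and swing the lever fully back to lock it. Only then turn the hold-down thumbscrew clockwise until it bottoms, and back it off a quarter of a turn so that it does not bear on the load. Do not knock over the oil can.

Things in the scene. Friction and masses are not known exactly. Their poses are not given: they have to be found in the camera images.
- fixture: stowing fixture screwed to the table: dark steel base plate 280 (x) by 250 (y) by 10 mm high, origin at the centre of its underside, z up; its -x side (front) faces roughly towards the robot. Over its rear half stands a grey bridge, a flat plate 135 (x) by 248 (y) mm centred at x = +70, y = 0 mm, underside 58 mm and top 64 mm above the table, open at the front. The tray slides along x, under the bridge when home
- tray_floor (a point): centre of the upper face of the aluminium sliding tray's floor, 18 mm above the table, axes as the fixture's. The tray's inside is 120 (x) by 210 (y) mm; its walls are 5 mm thick and rise 16 mm above the floor. Home, it lies wholly under the bridge (only 7 mm above a lying bar); drawn out to its stop, it lies wholly clear in front of the bridge. Three bars lie side by side along x with room for fingers between them
- tray_tab (a point): grip point on the tray's handle, an upright black tab at the middle of the tray's front, 24 mm (x) by 12 mm (y), top 74 mm above the table, this point 10 mm below its top (64 mm above the table), 87 mm ahead (-x) of the tray's centre; pinch it across its 12 mm and pull or push along the fixture's x
- tray (a joint): how far the tray is drawn out, m: 0 fully home under the bridge, 0.130 out at its stop (towards the fixture's -x); friction about 1.5 N; it stays where it is left; the locked cam blocks it
- cam_post (a point): grip point on the upright black post at the end of the cam lever, 16 mm diameter, top 70 mm above the table, this point 10 mm below its top; 65 mm from the lever's pivot; the lever is at the fixture's left (+y) side. The post may turn in the fingers as the lever swings
- cam_pivot (a point): pivot of the cam lever, on its vertical axis, at (-1, 139) mm in the fixture's frame, axes as the fixture's
- cam (a joint): cam lever, rad: 0 locked (lever points to the fixture's front, -x, beside the tray; its cam lobe stands before a catch on the tray's side), 1.2 fully open (swung clockwise seen from above, sideways away from the tray); the tray is free above about 1.05; stiff (about 5 N at the post), stays where it is left, stops at both ends; locks only when the tray is home
- wing (a point): centre of the brass wing of the hold-down thumbscrew on the bridge's top, 86 mm above the table, the screw's vertical axis passes through it; the wing is 34 mm long (this point's x), 10 mm thick (this point's y) and 26 mm high (73 to 99 mm above the table), so pinch it across its 10 mm; nothing else stands on the bridge
- thumbscrew (a joint): thumbscrew angle, rad, grows clockwise seen from above (tightening); it bottoms on a hard stop at 5.6 and is found 3.8 to 5.3 rad short of it; anticlockwise stop at 0; friction 0.05 N m; stays where it is left; it does not rise or sink noticeably
- oil_can: yellow oil can with a long spout, 56 mm diameter, 125 mm high, standing loose on the table as a bystander; origin at the centre of its underside
- bar_a: bar of polishing compound in a paper sleeve, 35 mm wide (x) by 88 mm long (y) by 33 mm high (z), 0.18 kg; origin at the centre of its underside; lies flat on the table at the start; may be absent
- bar_b: bar of polishing compound in a paper sleeve, 35 mm wide (x) by 100 mm long (y) by 33 mm high (z), 0.18 kg; origin at the centre of its underside; lies flat on the table at the start; may be absent
- bar_c: bar of polishing compound in a paper sleeve, 35 mm wide (x) by 60 mm long (y) by 33 mm high (z), 0.18 kg; origin at the centre of its underside; lies flat on the table at the start; may be absent
- bar_d: bar of polishing compound in a paper sleeve, 35 mm wide (x) by 88 mm long (y) by 33 mm high (z), 0.18 kg; origin at the centre of its underside; lies flat on the table at the start; may be absent
Mind the look-alikes: they are no part of the job. Leave any turquoise look-alike of the bar_c alone.

How it is judged:
On the way, in this order (a step that is already met when the one before it is completed fails the run):
1. the cam lever is swung open (value of joint cam above 1.05 rad), for 0.1 s.
2. the tray is drawn out to its stop (value of joint tray above 0.122 m), for 0.1 s.
3. all the bars lie in the tray (x of bar_a in the frame of tray_floor between -0.06 and 0.06 m and y of bar_a in the frame of tray_floor between -0.105 and 0.105 m and z of bar_a in the frame of tray_floor between -0.006 and 0.025 m and x of bar_b in the frame of tray_floor between -0.06 and 0.06 m and y of bar_b in the frame of tray_floor between -0.105 and 0.105 m and z of bar_b in the frame of tray_floor between -0.006 and 0.025 m and x of bar_c in the frame of tray_floor between -0.06 and 0.06 m and y of bar_c in the frame of tray_floor between -0.105 and 0.105 m and z of bar_c in the frame of tray_floor between -0.006 and 0.025 m and x of bar_d in the frame of tray_floor between -0.06 and 0.06 m and y of bar_d in the frame of tray_floor between -0.105 and 0.105 m and z of bar_d in the frame of tray_floor between -0.006 and 0.025 m), for 0.2 s.
4. the loaded tray is fully home (all of step 3 and value of joint tray below 0.006 m), for 0.1 s.
5. the lever is locked with the tray home (value of joint tray below 0.006 m and value of joint cam below 0.15 rad), for 0.1 s.
6. the thumbscrew has bottomed (value of joint thumbscrew above 5.5 rad), for 0.05 s.
7. the thumbscrew is backed off a quarter turn (value of joint thumbscrew between 3.73 and 4.33 rad), for 0.2 s.
At the end, for the whole second after the job is handed in: every bar lies on the tray's floor inside its walls, none on another (origin under 25 mm above the floor), at rest; tray within 6 mm of home, lever within 0.15 rad of locked, thumbscrew 1.57 rad (plus or minus 0.3) back from its bottom and at rest; the oil can stands (all of step 3 and all of step 5 and all of step 7 and linear speed of each of bar_a, bar_b, bar_c, bar_d below 0.02 m/s and velocity of joint thumbscrew between -0.05 and 0.05 rad/s and angle between oil_can's own z axis and vertical below 0.3 rad); the robot touches nothing.
It fails at once if the oil can is knocked over (angle between oil_can's own z axis and vertical above 0.6 rad).
Of bar_a, bar_b, bar_c, bar_d only 2 to 3 are there at a start; the rules pass over those that are not, and their reading is None.
At some moment in a run one of bar_a, bar_b, bar_c, bar_d may be knocked a few centimetres aside while the robot is not near it.
Once in a run the grip may slacken for a moment while it holds something.
It also fails if it takes over 200 s, if anything falls off the work surface, if the arm or the gripper's body presses on something with over 40 N, if the wrist force passes 120 N, or if a joint passes its speed limit or range.

ROBOT

A 6-joint arm with a two-finger parallel gripper is mounted at the origin on a cart in front of the work surface, level with it; the furniture and walls round the work are solid. World frame = base frame: x ahead of the robot, y to its left, z up, the work surface at z = 0. Lengths are in m, angles in rad, forces in N, time in s.
With the tool pointing down it reaches from about 0.35 to 0.975 m from the base axis. Payload 4.9 kg.
Tool frame: the origin (TCP) lies at the very end of the fingers, on their centre line; the grasp point (between the pads) lies 19 mm behind it (ctrl.pinch_z is the distance from the TCP to the grasp point, in m); z points along the fingers, y is the line along which they close (so a half turn about z gives the same grasp; the last joint's range is limited). The gripper opens to 85 mm and grips with 20 to 120 N. Pads are 22 mm wide; open, the fingers measure 114 mm over their backs; the gripper's body (76 mm by 85 mm) begins 54 mm behind the grasp point. The pads swing forward as they close: fully open they stand 13 mm farther back than shut.
Start: joints at [-1.329, 0.053, 1.613, -0, 1.476, -0.119], TCP at [0.221, -0.585, 0.231] pointing down, gripper open.
Joint ranges: [-3.01, 3.01], [-1.01, 2.22], [0.06, 2.58], [-1.02, 4.17], [0.09, 2.62], [-3.14, 3.14]. Speed limits (rad/s): [2.57, 2.57, 3.14, 3.14, 3.14, 3.14].

INTERFACE

Orientations are given as a rotation vector (axis times angle).
In Python, from station import ctrl, optics gives the robot as it stands. The module is installed in compiled form; this text tells all that it offers.
- The arm moves only by the shell command python3 -m handwheel 'ROWS' [OPENING] [FORCE]. ROWS is JSON, one flat list of numbers, 6 for each row, row after row: the shift along the tool's x, y, z in m, then the turn, a rotation vector about the tool's x, y, z in degrees. A call has 1 to 20 rows; each row shifts and turns the commanded pose from where the row before left it, along the tool's axes as they then stand; what a row does not reach is not made up. A row lasts 1/10 s, in which the tool goes at most 50 mm and 8.59 degrees, less where a joint would pass 70% of its speed; a pose out of reach is approached as far as the arm can. A call is refused whole if a number of a shift passes 0.05 or a number of a turn 8.59, either way. A call with a gripper value outside its range is refused whole. OPENING is the closure, from 0 (fully open) to 1 (shut), set as the call begins (- or left out, the last holds). The fingers move at their own pace and stop on an object; FORCE is the grip in N (left out, the last holds). Time passes only in rows, so rows that do not move let the fingers close. It gives the time, the measured TCP pose, the force and the opening at its end, in the units of the state.
- ctrl.get_obs(): the state, without advancing time (a new reading comes with each control period).
- optics.get_image(name): name is "scene" or "side" or "wrist"; returns (picture, depth): 480x640x3 uint8, red, green, blue; 480x640 float32, m along the optical axis (not along the pixel's ray), 0 where there is no reading.
- optics.get_calibration(name): a dict with "fovy" (degrees; the focal length in pixels is half the picture's height over the tangent of half this angle, whatever the lens; pixels are square), "cx", "cy" (the principal point, pixels), "rvec" (rotation vector, rad) and "tvec" (3), from world to camera coordinates, as OpenCV has them; the wrist camera has in their place "mount" (4x4, takes a point from camera to tool coordinates, whose origin is the TCP and whose axes are the flange's). Camera axes: x right, y down, z forward; pixel columns grow to the right and rows downward; lengths in m; the calibration is good to about 2 mm. A picture is of the moment at which its call begins: read the wrist's pose just before it. get_calibration takes no time and is no camera call.
- ctrl.finish_job(): hands the job in, once; it reports no verdict.
The state is a dict: "t": time; "q": joint angles; "dq": joint speeds; "effort": joint torques, N m; "tool_pos": TCP position; "tool_rot": TCP orientation; "contact_force": force on the tool from outside, world axes, zero at the start; "wrist_torque": the same for the moment, N m; "opening": finger opening in m.
Only numpy, scipy, OpenCV 4.12 (cv2) and the standard library are available. Lean on these libraries where they do the work, as an engineer would, in place of code of your own. Each camera call takes 0.05 s, during which the arm holds its last target. There are 200 camera calls.

## Working session

There is one attempt and no reset: what is moved stays moved. The work goes in short steps, Python scripts to look and compute and a shell command to move; the robot and the scene stay as the last step left them, time stands still between calls to the robot, and variables do not carry over. Pictures are saved under pics/ and viewed, on a budget of 14 in all, crops included, one or two more only if the job needs it, and the job is handed in when it is done.

```bash
mkdir -p pics
cat > h.py <<'E'
import numpy as np, cv2
from scipy.spatial.transform import Rotation as R
from station import ctrl, optics
def K(c): 
    f=240/np.tan(np.radians(c['fovy']/2)); return f,c['cx'],c['cy']
def shot(name,fn=None):
    o=ctrl.get_obs(); im,d=optics.get_image(name)
    np.savez('last_%s.npz'%name,im=im,d=d,p=o['tool_pos'],r=o['tool_rot'])
    if fn: cv2.imwrite('pics/'+fn,im[:,:,::-1])
    return im,d
def cloud(name):
    z=np.load('last_%s.npz'%name); c=optics.get_calibration(name); f,cx,cy=K(c); d=z['d']
    v,u=np.mgrid[:480,:640]; P=np.stack([(u-cx)/f*d,(v-cy)/f*d,d],-1)
    if 'mount' in c:
        M=np.array(c['mount']); P=P@M[:3,:3].T+M[:3,3]; P=P@R.from_rotvec(z['r']).as_matrix().T+z['p']
    else:
        Rm=R.from_rotvec(np.ravel(c['rvec'])).as_matrix(); P=(P-np.ravel(c['tvec']))@Rm
    P[d==0]=np.nan
    return z['im'],P
E
python3 - <<'E'
from h import *
print(ctrl.get_obs())
for n in('scene','side'):
    shot(n,n+'0.png'); print(n,optics.get_calibration(n))
print(optics.get_calibration('wrist'), ctrl.pinch_z)
E
```

```text
{'t': 0.0, 'q': array([-1.32902592e+00,  5.33749852e-02,  1.61430184e+00, -4.23207339e-06,
        1.47598354e+00, -1.19004087e-01]), 'dq': array([ 0.00020903,  0.00042411, -0.00060106,  0.00010164,  0.00060613,
       -0.00024689]), 'effort': array([-1.28321317e-04, -3.93681908e+01, -3.70176816e+01, -1.00142590e-04,
        7.06133345e-03,  1.39888400e-05]), 'tool_pos': array([ 0.22047123, -0.58415764,  0.23004709]), 'tool_rot': array([-3.08858789e+00, -5.63265260e-01,  2.05713757e-04]), 'contact_force': array([-1.00796819e+00, -6.59929714e-01,  9.22370273e-04]), 'wrist_torque': array([ 0.03578718, -0.00727796, -0.00984725]), 'opening': 0.08535480482164143}
scene {'fovy': 42.51264736371685, 'cx': 319.6494053435383, 'cy': 245.42654894591269, 'rvec': array([ 0.98905785, -2.55189609,  0.90402555]), 'tvec': array([0.39289832, 0.30382517, 1.39042651])}
side {'fovy': 50.999078806945064, 'cx': 314.58272155372816, 'cy': 236.04180244107852, 'rvec': array([ 0.72034392, -2.33191893,  1.45918738]), 'tvec': array([0.41866457, 0.20740723, 0.86581319])}
{'fovy': 70.67218962173372, 'cx': 322.7138338357475, 'cy': 239.00548811360477, 'mount': array([[ 7.96473041e-04, -9.57965135e-01, -2.86883539e-01,
         7.23738496e-02],
       [ 9.99999630e-01,  6.69877436e-04,  5.39429759e-04,
        -6.27715010e-04],
       [-3.24578093e-04, -2.86883862e-01,  9.57965315e-01,
        -1.42183743e-01],
       [ 0.00000000e+00,  0.00000000e+00,  0.00000000e+00,
         1.00000000e+00]])} 0.0187
```

View pics/scene0.png

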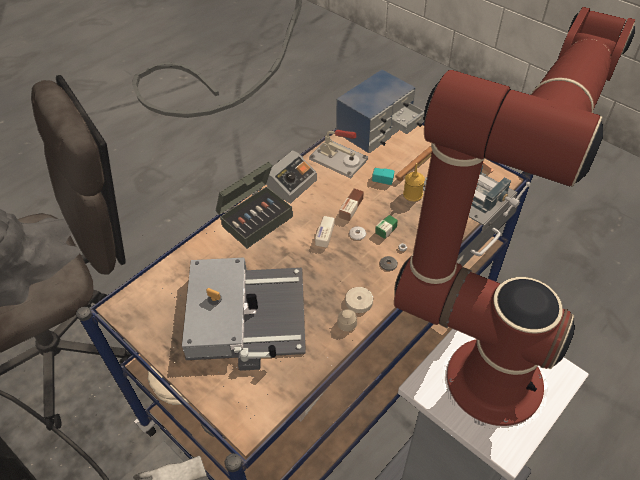

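View pics/side0.png

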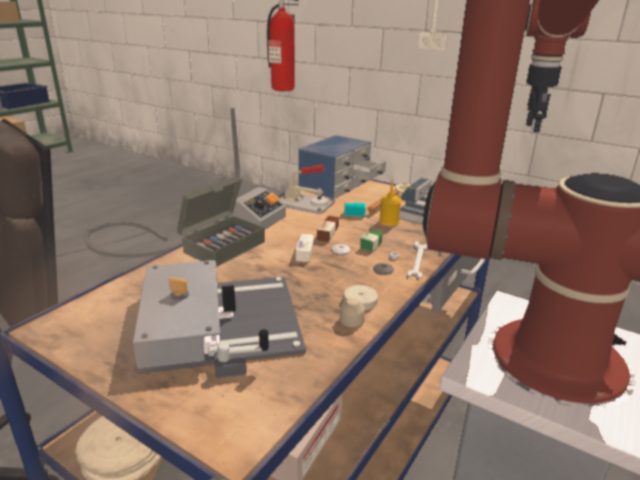

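The scene shows the fixture with the wing at (213,295), tab at (250,304) and post at (272,350). The bars are white (325,231), dark red (350,203) and green (386,226). The turquoise look-alike is at (382,176) and the oil can at (414,186).

Run:
```python
from h import *
im,P=cloud('scene')
Z=P[...,2]
def rect(m,nm):
    m=m.astype(np.uint8); n,l,s,c=cv2.connectedComponentsWithStats(m)
    for i in range(1,n):
        if s[i,4]<25: continue
        q=P[l==i]; r=cv2.minAreaRect((q[:,:2]*1000).astype(np.float32))
        print(nm,c[i].round(),s[i,4],'mean',np.nanmean(q,0).round(3),'rect',np.round(r[0]),np.round(r[1]),round(r[2],1),im[l==i].mean(0).round())
roi=np.zeros(Z.shape,bool); roi[150:260,300:440]=1
rect(roi&(Z>.027)&(Z<.040),'bar')
rect(roi&(Z>.05)&(Z<.16),'tall')
roi=np.zeros(Z.shape,bool); roi[250:380,170:310]=1
rect(roi&(Z>.059)&(Z<.068),'bridge/posts')
rect(roi&(Z>.068)&(Z<.076),'tabs')
rect(roi&(Z>.08)&(Z<.11),'wing')
rect(roi&(Z>.005)&(Z<.014),'plate')
for u,v in[(190,258),(243,258),(243,358),(184,356),(304,266),(303,355),(250,297),(272,348),(213,293)]: print(u,v,P[v,u].round(3))
c=cv2.resize(im[150:370,170:440],None,fx=2.9,fy=2.7,interpolation=cv2.INTER_CUBIC)
cv2.imwrite('pics/crop1.png',c[:,:,::-1])
```

```text
bar [384. 173.] 146 mean [ 0.588 -0.329  0.031] rect [ 590. -329.] [58. 39.] 30.9 [ 68. 171. 155.]
bar [308. 180.] 80 mean [ 0.728 -0.161  0.035] rect [ 731. -161.] [18. 77.] 2.6 [125. 115. 104.]
bar [412. 191.] 63 mean [ 0.481 -0.323  0.033] rect [ 483. -326.] [52. 26.] 26.5 [126.  96.  45.]
bar [350. 202.] 271 mean [ 0.583 -0.179  0.031] rect [ 585. -182.] [ 36. 100.] 16.2 [171. 138. 113.]
bar [386. 224.] 177 mean [ 0.46  -0.181  0.031] rect [ 459. -185.] [60. 39.] 88.2 [147. 162. 126.]
bar [324. 229.] 272 mean [ 0.57  -0.057  0.031] rect [572. -59.] [35. 94.] 29.7 [213. 195. 171.]
tall [304. 166.] 132 mean [ 0.754 -0.172  0.064] rect [ 754. -180.] [31. 71.] 43.3 [163. 118.  86.]
tall [414. 179.] 293 mean [ 0.484 -0.331  0.071] rect [ 488. -334.] [53. 48.] 19.0 [159. 122.  58.]
bridge/posts [214. 303.] 4316 mean [0.59  0.307 0.063] rect [596. 301.] [136. 254.] 45.7 [162. 155. 146.]
tabs [251. 296.] 39 mean [0.534 0.239 0.072] rect [534. 240.] [22. 14.] 47.2 [31. 30. 30.]
tabs [214. 300.] 38 mean [0.591 0.306 0.071] rect [589. 309.] [31. 18.] 19.0 [94. 78. 61.]
wing [213. 293.] 93 mean [0.595 0.302 0.092] rect [596. 301.] [34. 12.] 16.0 [163. 119.  68.]
plate [275. 311.] 4055 mean [0.495 0.202 0.01 ] rect [502. 202.] [146. 254.] 45.5 [113. 107. 102.]
plate [232. 354.] 47 mean [0.483 0.356 0.009] rect [487. 356.] [28. 19.] 53.5 [69. 66. 64.]
plate [210. 357.] 65 mean [0.516 0.394 0.01 ] rect [516. 394.] [61.  7.] 45.2 [77. 74. 71.]
plate [246. 368.] 36 mean [0.432 0.358 0.01 ] rect [430. 356.] [39.  5.] 46.1 [59. 56. 55.]
190 258 [0.784 0.234 0.   ]
243 258 [0.637 0.17  0.065]
243 358 [0.442 0.354 0.04 ]
184 356 [ 0.569  0.431 -0.003]
304 266 [ 0.545  0.05  -0.005]
303 355 [0.362 0.244 0.003]
250 297 [0.535 0.241 0.069]
272 348 [0.397 0.303 0.071]
213 293 [0.593 0.302 0.095]
```

View pics/crop1.png

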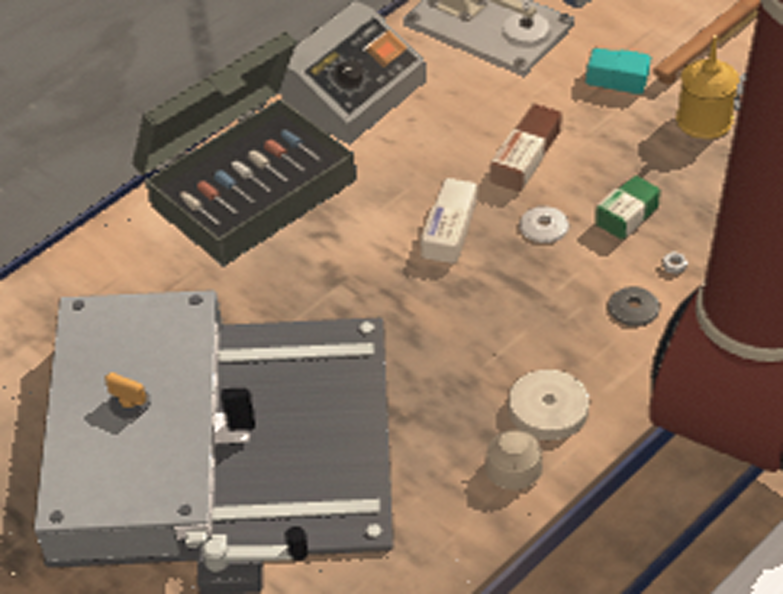

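```bash
cat >> h.py <<'E'
F0=np.array([.549,.251]); FY=45.6
def fx(x,y):
    a=np.radians(FY); return F0+np.array([x*np.cos(a)-y*np.sin(a),x*np.sin(a)+y*np.cos(a)])/1000
def st():
    o=ctrl.get_obs(); m=R.from_rotvec(o['tool_rot']).as_matrix()
    yaw=np.degrees(np.arctan2(m[1,0],m[0,0])); return o,m,yaw
def to(x,y,z,yaw):
    "print turn about tool z, then shift in turned tool frame"
    o,m,y0=st(); t=(y0-yaw+180)%360-180; a=np.radians(yaw)
    d=np.array([x,y,z])-o['tool_pos']
    print('t %.1f'%o['t'],'yaw %.1f'%y0,'pos',o['tool_pos'].round(4),'tiltz',m[:2,2].round(3),'q6 %.2f'%o['q'][5],'| turn %.1f'%t,'shift x %.4f y %.4f z %.4f'%(d[0]*np.cos(a)+d[1]*np.sin(a),d[0]*np.sin(a)-d[1]*np.cos(a),-d[2]))
E
python3 -m handwheel '[0,0,0,0,0,4.8, 0,0,0,0,0,4.8, 0.0262,-0.0398,0,0,0,0, 0.0262,-0.0398,0,0,0,0, 0.0262,-0.0398,0,0,0,0, 0.0262,-0.0398,0,0,0,0, 0.0262,-0.0398,0,0,0,0, 0.0262,-0.0398,0,0,0,0, 0.0262,-0.0398,0,0,0,0, 0.0262,-0.0398,0,0,0,0, 0.0262,-0.0398,0,0,0,0, 0.0262,-0.0398,0,0,0,0, 0.0262,-0.0398,0,0,0,0]' 0.3 40
python3 -m handwheel '[0.0067,-0.0441,0,0,0,0, 0.0067,-0.0441,0,0,0,0, 0.0067,-0.0441,0,0,0,0, 0.0067,-0.0441,0,0,0,0, 0.0067,-0.0441,0,0,0,0, 0.0067,-0.0441,0,0,0,0, 0.0067,-0.0441,0,0,0,0, 0.0067,-0.0441,0,0,0,0, 0.0067,-0.0441,0,0,0,0, 0,0,0,0,0,0, 0,0,0,0,0,0]'
python3 - <<'E'
from h import *
shot('wrist','w1.png'); to(.4035,.301,.15,11)
im,P=cloud('wrist'); Z=P[...,2]
for nm,lo,hi in(('post/tab',.064,.08),):
    m=((Z>lo)&(Z<hi)&(im.max(-1)<90)).astype(np.uint8); n,l,s,c=cv2.connectedComponentsWithStats(m)
    for i in range(1,n):
        if s[i,4]>150:
            q=P[l==i]; r=cv2.minAreaRect((q[:,:2]*1000).astype(np.float32)); print(nm,c[i].round(),s[i,4],np.round(r[0],1),np.round(r[1],1),round(r[2],1),np.nanmedian(q[:,2]).round(4))
E
```

```text
t: 1.4
tool_pos: [0.4195, -0.0978, 0.2311]
tool_rot: [3.127, 0.303, 0.001]
contact_force: [0.7, -0.7, -0.1]
opening: 0.0593
t: 2.5
tool_pos: [0.4017, 0.3018, 0.2305]
tool_rot: [3.125, 0.306, -0.002]
contact_force: [-0.1, -0.2, 0.0]
opening: 0.0598
t 2.5 yaw 11.1 pos [0.402  0.301  0.2307] tiltz [-0.001 -0.001] q6 1.87 | turn 0.1 shift x 0.0014 y 0.0003 z 0.0807
post/tab [429.  78.] 493 [535.3 239.1] [23.1 12.5] 47.4 0.0727
post/tab [321. 220.] 207 [400.3 303.4] [14.4 13.7] 59.8 0.0695
```

View pics/w1.png

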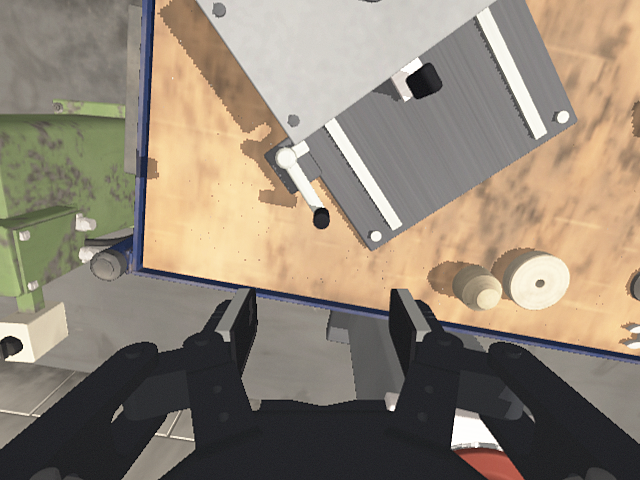

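The wrist view shows the post at (321,218) and the tab at (425,80), both agreeing with the fixture estimate.

```bash
python3 -m handwheel '[-0.001,-0.0025,0.0376,0,0,0, 0,0,0.0376,0,0,0, 0,0,0.0376,0,0,0, 0,0,0.0376,0,0,0, 0,0,0.0376,0,0,0, 0,0,0,0,0,0]' 0.3 60
python3 -m handwheel '[0,0,0,0,0,0, 0,0,0,0,0,0, 0,0,0,0,0,0, 0,0,0,0,0,0, 0,0,0,0,0,0, 0,0,0,0,0,0, 0,0,0,0,0,0, 0,0,0,0,0,0]' 1 60
python3 -m handwheel '[-0.0049,-0.0083,0,0,0,0, -0.0036,-0.009,0,0,0,0, -0.0022,-0.0094,0,0,0,0, -0.0008,-0.0096,0,0,0,0, 0.0006,-0.0096,0,0,0,0, 0.002,-0.0094,0,0,0,0, 0.0034,-0.009,0,0,0,0, 0.0047,-0.0084,0,0,0,0, 0,0,0,0,0,0, 0,0,0,0,0,0]'
```

```text
t: 3.15
tool_pos: [0.3968, 0.2997, 0.0376]
tool_rot: [3.122, 0.299, -0.017]
contact_force: [-1.1, -0.8, -0.4]
opening: 0.0598
t: 3.95
tool_pos: [0.4027, 0.304, 0.0462]
tool_rot: [-3.127, -0.303, -0.006]
contact_force: [-0.8, -3.4, 5.7]
opening: 0.0141
t: 4.95
tool_pos: [0.3848, 0.3724, 0.0459]
tool_rot: [3.12, 0.303, -0.009]
contact_force: [-11.8, -15.9, 18.3]
opening: 0.0137
```

```bash
python3 -m handwheel '[0,0,0,0,0,0, 0,0,0,0,0,0, 0,0,0,0,0,0, 0,0,-0.04,0,0,0, 0,0,-0.04,0,0,0, 0,0,-0.04,0,0,0, 0,0,-0.04,0,0,0, 0,0,0,0,0,-8.5, 0,0,0,0,0,-8.5, 0,0,0,0,0,-8.5, 0,0,0,0,0,-8.5, 0.002,0.04,0,0,0,0, 0.002,0.04,0,0,0,0, 0.002,0.04,0,0,0,0, 0.002,0.04,0,0,0,0, 0.002,0.04,0,0,0,0, 0,0,0,0,0,0, 0,0,0,0,0,0]' 0.4 60
cat > blk.py <<'E'
from h import *
def black():
    shot('wrist'); im,P=cloud('wrist'); Z=P[...,2]
    m=((Z>.062)&(Z<.082)&(im.max(-1)<90)).astype(np.uint8); n,l,s,c=cv2.connectedComponentsWithStats(m)
    for i in range(1,n):
        if s[i,4]>150:
            q=P[l==i]; r=cv2.minAreaRect((q[:,:2]*1000).astype(np.float32)); print('black',c[i].round(),s[i,4],np.round(r[0],1),np.round(r[1],1),round(r[2],1),np.nanmedian(q[:,2]).round(4))
    return im,P
E
python3 - <<'E'
from blk import *
im,P=black(); cv2.imwrite('pics/w2.png',im[:,:,::-1])
to(.5358,.2389,.045,45.6)
E
```

```text
t: 6.75
tool_pos: [0.5351, 0.2403, 0.2032]
tool_rot: [-2.902, -1.202, 0.0]
contact_force: [-0.2, 0.4, 1.1]
opening: 0.051
black [173.  50.] 158 [551.4 414.5] [9.6 8.9] 69.6 0.0666
black [312. 112.] 369 [593.2 311.9] [28.9 10.2] 17.6 0.0677
black [325. 228.] 381 [536.  238.9] [22.9 11. ] 45.1 0.0729
black [ 95. 238.] 314 [388.7 372.6] [13.9 15. ] 50.0 0.0691
t 6.8 yaw 45.1 pos [0.5345 0.2409 0.2032] tiltz [-0.  0.] q6 1.08 | turn -0.5 shift x -0.0006 y 0.0023 z 0.1582
```

View pics/w2.png

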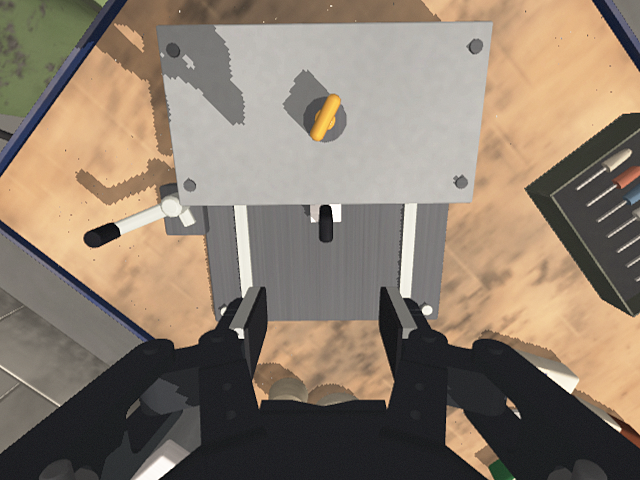

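The lever is swung open and the tab is at (325,228). Now I'll grip the tab and draw the tray.

```bash
python3 -m handwheel '[-0.001,0.0023,0,0,0,-0.5, 0,0,0.04,0,0,0, 0,0,0.04,0,0,0, 0,0,0.04,0,0,0, 0,0,0.038,0,0,0, 0,0,0,0,0,0, 0,0,0,0,0,0]' 0.4 60
python3 -m handwheel '[0,0,0,0,0,0, 0,0,0,0,0,0, 0,0,0,0,0,0, 0,0,0,0,0,0, 0,0,0,0,0,0, 0,0,0,0,0,0]' 1 60
python3 -m handwheel '[-0.0165,0,0,0,0,0, -0.0165,0,0,0,0,0, -0.0165,0,0,0,0,0, -0.0165,0,0,0,0,0, -0.0165,0,0,0,0,0, -0.0165,0,0,0,0,0, -0.0165,0,0,0,0,0, -0.0165,0,0,0,0,0, 0,0,0,0,0,0, 0,0,0,0,0,0, 0,0,0,0,0,0]'
python3 -c "
from h import *
shot('scene'); o=ctrl.get_obs(); print((o['tool_pos'][:2]-[.536,.2389])@[.6997,.7145])"
```

```text
t: 7.5
tool_pos: [0.535, 0.2389, 0.0455]
tool_rot: [-2.895, -1.219, 0.002]
contact_force: [-0.0, 0.0, 0.6]
opening: 0.051
t: 8.1
tool_pos: [0.5372, 0.2391, 0.0481]
tool_rot: [-2.896, -1.217, -0.006]
contact_force: [-1.8, 0.0, 5.9]
opening: 0.0114
t: 9.2
tool_pos: [0.4463, 0.1462, 0.0481]
tool_rot: [-2.895, -1.215, -0.015]
contact_force: [5.3, 8.5, 1.0]
opening: 0.0108
-0.12901402392099381
```

```bash
python3 -m handwheel '[0,0,0,0,0,0, 0,0,0,0,0,0, 0,0,0,0,0,0, 0,0,-0.05,0,0,0, 0,0,-0.05,0,0,0, 0,0,-0.05,0,0,-8.25, 0,0,-0.05,0,0,-8.25, 0,0,0,0,0,-8.25, 0,0,0,0,0,-8.25, 0,0,0,0,0,-8.25, 0,0,0,0,0,-8.25, 0,0,0,0,0,-8.25, 0,0,0,0,0,-8.25, 0,0,0,0,0,-8.25]' 0.4 60
python3 -m handwheel '[-0.0383,-0.0097,0,0,0,0, -0.0383,-0.0097,0,0,0,0, -0.0383,-0.0097,0,0,0,0, -0.0383,-0.0097,0,0,0,0, -0.0383,-0.0097,0,0,0,0, -0.0383,-0.0097,0,0,0,0, -0.0383,-0.0097,0,0,0,0, 0,0,0,0,0,0, 0,0,0,0,0,0]' 0.2
cat > bars.py <<'E'
from h import *
def bars(name='wrist'):
    shot(name); im,P=cloud(name); Z=P[...,2]; 
    m=((Z>.026)&(Z<.040)).astype(np.uint8); m=cv2.morphologyEx(m,cv2.MORPH_OPEN,np.ones((3,3),np.uint8)); n,l,s,c=cv2.connectedComponentsWithStats(m)
    for i in range(1,n):
        if s[i,4]>600 and c[i][1]<420:
            q=P[l==i]; r=cv2.minAreaRect((q[:,:2]*1000).astype(np.float32)); w,h=r[1]; a=r[2]+(90 if h>w else 0)
            print('blk',c[i].round(),s[i,4],'c',np.round(r[0],1),'LxW',round(max(w,h),1),round(min(w,h),1),'long axis',round((a+180)%180,1),'z',np.nanmedian(q[:,2]).round(4),im[l==i].mean(0).round())
    return im,P
E
python3 - <<'E'
from bars import *
im,P=bars(); cv2.imwrite('pics/w3.png',im[:,:,::-1]); to(.572,-.059,.008,119.7)
E
```

```text
t: 10.65
tool_pos: [0.4431, 0.1438, 0.245]
tool_rot: [-1.567, -2.722, 0.001]
contact_force: [0.3, -0.8, -0.1]
opening: 0.051
t: 11.55
tool_pos: [0.5174, -0.1229, 0.2448]
tool_rot: [-1.577, -2.716, -0.0]
contact_force: [0.1, 0.3, 0.2]
opening: 0.0686
blk [488.  13.] 885 c [566.3 113.9] LxW 92.4 25.7 long axis 28.8 z 0.0331 [223. 216. 210.]
blk [549. 159.] 1236 c [689.6  32.1] LxW 161.4 2.6 long axis 86.0 z 0.0334 [51. 52. 45.]
blk [397. 183.] 2624 c [572.8 -62.2] LxW 87.6 35.2 long axis 117.9 z 0.0303 [229. 222. 208.]
blk [602. 237.] 1051 c [795.5   2.5] LxW 117.6 3.8 long axis 86.2 z 0.033 [51. 52. 44.]
blk [251. 232.] 1567 c [ 461.5 -186. ] LxW 60.2 35.0 long axis 92.0 z 0.0303 [145. 177. 136.]
blk [348. 281.] 2305 c [ 585.6 -185. ] LxW 99.5 35.3 long axis 106.2 z 0.0304 [179. 144. 120.]
blk [480. 298.] 731 c [ 725.  -124.8] LxW 94.6 12.1 long axis 89.0 z 0.0346 [109. 106.  99.]
blk [ 63. 341.] 730 c [ 326.1 -417.2] LxW 83.1 8.7 long axis 174.3 z 0.0334 [78. 81. 79.]
blk [291. 378.] 1081 c [ 590.5 -330.7] LxW 58.8 34.5 long axis 28.6 z 0.0303 [ 40. 190. 177.]
t 11.6 yaw 119.8 pos [ 0.5174 -0.1221  0.2449] tiltz [-0.001  0.001] q6 -0.89 | turn 0.1 shift x 0.0277 y 0.0787 z 0.2369
```

View pics/w3.png

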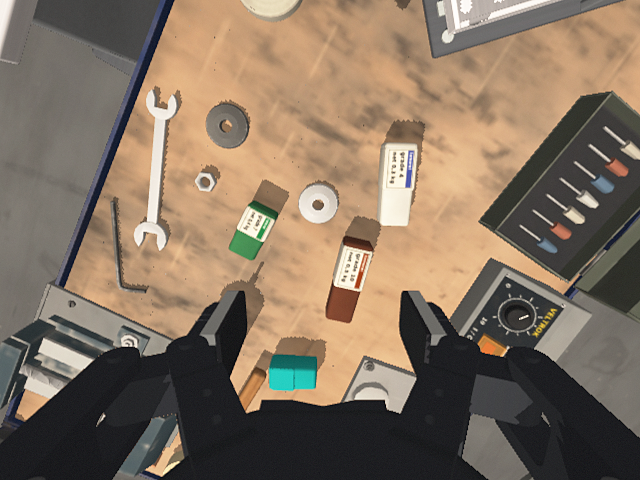

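The wrist view shows white (397,183), red (348,281), green (251,232), and the turquoise one (291,373) to be left alone. I'll pick the white bar first.

```bash
python3 -m handwheel '[0,0,0,0,0,1.8, 0.0135,0.0385,0,0,0,0, 0.0135,0.0385,0,0,0,0, 0,0,0.04,0,0,0, 0,0,0.04,0,0,0, 0,0,0.04,0,0,0, 0,0,0.04,0,0,0, 0,0,0.04,0,0,0, 0,0,0.036,0,0,0, 0,0,0,0,0,0, 0,0,0,0,0,0]' 0.2 60
python3 -m handwheel '[0,0,0,0,0,0, 0,0,0,0,0,0, 0,0,0,0,0,0, 0,0,0,0,0,0, 0,0,0,0,0,0]' 1 70
python3 -m handwheel '[0,0,-0.04,0,0,0, 0,0,-0.04,0,0,0, 0,0,-0.04,0,0,0, 0,0,-0.04,0,0,0, 0,0,0,0,0,0]'
python3 -c "
from h import *
p=fx(-60,62);print(p); to(p[0],p[1],.029,45.6)"
```

```text
t: 12.7
tool_pos: [0.5726, -0.0612, 0.0095]
tool_rot: [-1.615, -2.694, 0.0]
contact_force: [-0.4, 0.7, -0.5]
opening: 0.0684
t: 13.2
tool_pos: [0.5753, -0.0627, 0.0124]
tool_rot: [1.615, 2.689, 0.003]
contact_force: [-1.0, 1.1, 7.5]
opening: 0.0322
t: 13.7
tool_pos: [0.5772, -0.0633, 0.1779]
tool_rot: [1.611, 2.681, 0.007]
contact_force: [1.3, 0.6, -0.5]
opening: 0.0325
[0.46272289 0.25151077]
t 13.7 yaw 118.0 pos [ 0.5772 -0.0633  0.1779] tiltz [ 0.014 -0.003] q6 -0.73 | turn 72.4 shift x 0.1449 y -0.3021 z 0.1489
```

```bash
python3 -m handwheel '[0,0,0,0,0,8.04, 0,0,0,0,0,8.04, 0,0,0,0,0,8.04, 0,0,0,0,0,8.04, 0,0,0,0,0,8.04, 0,0,0,0,0,8.04, 0,0,0,0,0,8.04, 0,0,0,0,0,8.04, 0,0,0,0,0,8.04, 0.0181,-0.0378,0,0,0,0, 0.0181,-0.0378,0,0,0,0, 0.0181,-0.0378,0,0,0,0, 0.0181,-0.0378,0,0,0,0, 0.0181,-0.0378,0,0,0,0, 0.0181,-0.0378,0,0,0,0, 0.0181,-0.0378,0,0,0,0, 0.0181,-0.0378,0,0,0,0, 0,0,0,0,0,0, 0,0,0,0,0,0]'
python3 -c "
from h import *
p=fx(-60,62); to(p[0],p[1],.032,45.6); im,P=shot('wrist','w4.png')"
```

```text
t: 15.6
tool_pos: [0.4572, 0.253, 0.1686]
tool_rot: [2.894, 1.222, -0.002]
contact_force: [0.0, -0.2, -1.2]
opening: 0.0323
t 15.6 yaw 45.8 pos [0.4572 0.253  0.1686] tiltz [-0.001 -0.001] q6 1.14 | turn 0.2 shift x 0.0029 y 0.0050 z 0.1366
```

View pics/w4.png

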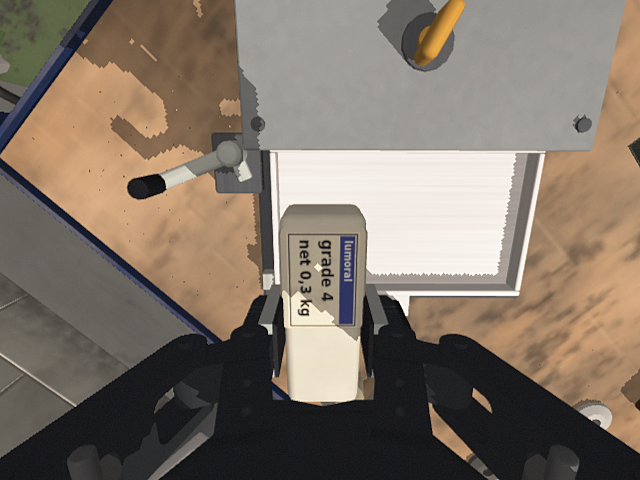

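The bar is held square, with the tray left of centre below it and the lever open. The tray position agrees with my estimate, so I'll correct by 3/5 mm and lower.

```bash
python3 -m handwheel '[0.003,0.005,0,0,0,0, 0,0,0.04,0,0,0, 0,0,0.04,0,0,0, 0,0,0.03,0,0,0, 0,0,0.015,0,0,0, 0,0,0.008,0,0,0, 0,0,0,0,0,0, 0,0,0.003,0,0,0, 0,0,0,0,0,0]'
python3 -c "
from h import *
p=fx(-60,62); to(p[0],p[1],.031,45.6); print(ctrl.get_obs()['contact_force'].round(1))"
```

```text
t: 16.55
tool_pos: [0.4648, 0.2516, 0.0348]
tool_rot: [2.895, 1.219, 0.004]
contact_force: [0.2, -0.4, -0.7]
opening: 0.0322
t 16.6 yaw 45.7 pos [0.4648 0.2516 0.0348] tiltz [0.003 0.001] q6 1.13 | turn 0.1 shift x -0.0015 y -0.0014 z 0.0038
[ 0.2 -0.4 -0.7]
```

```bash
python3 -m handwheel '[0,0,0.003,0,0,0, 0,0,0,0,0,0]'
python3 -m handwheel '[0,0,0,0,0,0, 0,0,0,0,0,0, 0,0,0,0,0,0, 0,0,-0.03,0,0,0, 0,0,-0.04,0,0,0, 0,0,-0.05,0,0,0, 0,0,-0.05,0,0,-8.5, 0,0,0,0,0,-8.5, 0,0,0,0,0,-8.5, 0,0,0,0,0,-8.5, 0,0,0,0,0,-8.5, 0,0,0,0,0,-8.5, 0,0,0,0,0,-8.5]' 0.42
python3 - <<'E'
from bars import *
to(.5856,-.185,.15,106.2)
E
```

```text
t: 16.75
tool_pos: [0.4638, 0.2514, 0.0307]
tool_rot: [2.895, 1.219, 0.001]
contact_force: [0.1, -0.5, -1.5]
opening: 0.0325
t: 18.05
tool_pos: [0.4636, 0.2513, 0.2005]
tool_rot: [1.901, 2.501, 0.0]
contact_force: [0.4, 0.3, 0.9]
opening: 0.0496
t 18.1 yaw 105.5 pos [0.4636 0.2513 0.2005] tiltz [0. 0.] q6 0.08 | turn -0.7 shift x -0.4530 y -0.0046 z 0.0505
```

```bash
python3 -m handwheel '[0,0,0,0,0,-0.7, -0.0453,-0.0005,0,0,0,0, -0.0453,-0.0005,0,0,0,0, -0.0453,-0.0005,0,0,0,0, -0.0453,-0.0005,0,0,0,0, -0.0453,-0.0005,0,0,0,0, -0.0453,-0.0005,0,0,0,0, -0.0453,-0.0005,0,0,0,0, -0.0453,-0.0005,0,0,0,0, -0.0453,-0.0005,0,0,0,0, -0.0453,-0.0005,0,0,0,0, 0,0,0,0,0,0, 0,0,0,0,0,0]' 0.2
python3 - <<'E'
from bars import *
bars();to(.5856,-.185,.01,106.2)
E
```

```text
t: 19.35
tool_pos: [0.5825, -0.1866, 0.2]
tool_rot: [-1.898, -2.502, -0.0]
contact_force: [0.3, 0.8, 0.6]
opening: 0.0681
blk [518.  81.] 1181 c [719.6 -39.4] LxW 135.7 65.5 long axis 139.5 z 0.0331 [60. 60. 51.]
blk [617.  99.] 998 c [793.8 -16.9] LxW 77.0 3.4 long axis 85.4 z 0.0325 [47. 48. 41.]
blk [487. 208.] 1263 c [ 725.8 -138.1] LxW 118.2 5.7 long axis 93.6 z 0.0355 [108. 105.  98.]
blk [198. 181.] 2327 c [ 461.7 -185.7] LxW 59.4 35.2 long axis 91.6 z 0.0303 [142. 173. 133.]
blk [327. 214.] 3557 c [ 585.4 -185.2] LxW 99.1 34.7 long axis 106.8 z 0.0304 [178. 142. 119.]
blk [294. 347.] 1523 c [ 590.5 -330.7] LxW 59.7 34.9 long axis 29.1 z 0.0302 [ 39. 189. 176.]
blk [ 39. 360.] 855 c [ 334.4 -415.7] LxW 94.9 11.9 long axis 2.1 z 0.0328 [72. 75. 73.]
t 19.4 yaw 105.7 pos [ 0.5824 -0.1856  0.2001] tiltz [-0.001  0.001] q6 -0.71 | turn -0.5 shift x -0.0003 y 0.0032 z 0.1901
```

```bash
python3 -m handwheel '[0,0.003,0,0,0,-1, 0,0,0.04,0,0,0, 0,0,0.04,0,0,0, 0,0,0.04,0,0,0, 0,0,0.04,0,0,0, 0,0,0.03,0,0,0, 0,0,0,0,0,0, 0,0,0,0,0,0]' 0.2
python3 -m handwheel '[0,0,0,0,0,0, 0,0,0,0,0,0, 0,0,0,0,0,0, 0,0,0,0,0,0, 0,0,0,0,0,0]' 1 70
python3 -m handwheel '[0,0,-0.04,0,0,0, 0,0,-0.04,0,0,0, 0,0,-0.04,0,0,0, 0,0,-0.04,0,0,0, 0,0,0,0,0,8.7, 0,0,0,0,0,0]'
python3 -m handwheel '[0,0,-0.04,0,0,0, 0,0,-0.04,0,0,0, 0,0,-0.04,0,0,0, 0,0,-0.04,0,0,0, 0,0,0,0,0,0]'
python3 -c "
from h import *
p=fx(-60,-62); to(p[0],p[1],.032,45.6)"
```

```text
t: 20.2
tool_pos: [0.5857, -0.184, 0.0107]
tool_rot: [-1.87, -2.524, -0.0]
contact_force: [0.0, 0.7, 0.3]
opening: 0.0683
t: 20.7
tool_pos: [0.5876, -0.1858, 0.0134]
tool_rot: [1.869, 2.519, 0.002]
contact_force: [-0.7, 1.0, 7.5]
opening: 0.0322
t: 21.2
tool_pos: [0.5894, -0.1868, 0.1791]
tool_rot: [1.864, 2.512, 0.005]
contact_force: [-0.0, -0.5, -0.3]
opening: 0.0322
t 21.2 yaw 106.9 pos [ 0.5894 -0.1868  0.1791] tiltz [ 0.013 -0.006] q6 -0.72 | turn 61.3 shift x 0.2246 y -0.2732 z 0.1471out of range
```

```bash
python3 -m handwheel '[0,0,0,0,0,7.66, 0,0,0,0,0,7.66, 0,0,0,0,0,7.66, 0,0,0,0,0,7.66, 0,0,0,0,0,7.66, 0,0,0,0,0,7.66, 0,0,0,0,0,7.66, 0,0,0,0,0,7.66, 0.0281,-0.0342,0,0,0,0, 0.0281,-0.0342,0,0,0,0, 0.0281,-0.0342,0,0,0,0, 0.0281,-0.0342,0,0,0,0, 0.0281,-0.0342,0,0,0,0, 0.0281,-0.0342,0,0,0,0, 0.0281,-0.0342,0,0,0,0, 0.0281,-0.0342,0,0,0,0, 0,0,0,0,0,0, 0,0,0,0,0,0]'
python3 -c "
from h import *
p=fx(-60,-62); to(p[0],p[1],.034,45.6); im,P=shot('wrist','w5.png')"
```

```text
t: 23.0
tool_pos: [0.5467, 0.1676, 0.1694]
tool_rot: [2.895, 1.22, -0.002]
contact_force: [1.0, -0.6, -1.9]
opening: 0.0328
t 23.0 yaw 45.7 pos [0.5467 0.1676 0.1694] tiltz [-0.001 -0.001] q6 0.94 | turn 0.1 shift x 0.0012 y 0.0053 z 0.1354
```

View pics/w5.png

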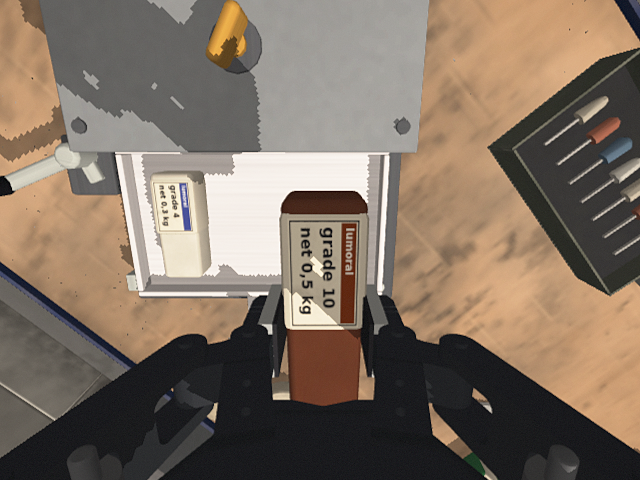

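White lies flat in the tray (180,230). Lowering red beside it.

```bash
python3 -m handwheel '[0.001,0.005,0,0,0,0, 0,0,0.04,0,0,0, 0,0,0.04,0,0,0, 0,0,0.03,0,0,0, 0,0,0.015,0,0,0, 0,0,0.008,0,0,0, 0,0,0,0,0,0, 0,0,0.004,0,0,0, 0,0,0,0,0,0]'
python3 -c "
from h import *
p=fx(-60,-62); to(p[0],p[1],.032,45.6); print(ctrl.get_obs()['contact_force'].round(1))"
```

```text
t: 23.95
tool_pos: [0.5529, 0.1643, 0.0347]
tool_rot: [2.896, 1.217, 0.004]
contact_force: [0.3, -0.4, -1.7]
opening: 0.0324
t 23.9 yaw 45.6 pos [0.5529 0.1643 0.0347] tiltz [0.003 0.   ] q6 0.94 | turn -0.0 shift x -0.0008 y -0.0014 z 0.0027
[ 0.3 -0.4 -1.7]
```

```bash
python3 -m handwheel '[0,0,0.003,0,0,0, 0,0,0,0,0,0]'
python3 -m handwheel '[0,0,0,0,0,0, 0,0,0,0,0,0, 0,0,0,0,0,0, 0,0,-0.03,0,0,0, 0,0,-0.04,0,0,0, 0,0,-0.05,0,0,0, 0,0,-0.05,0,0,-7.7, 0,0,0,0,0,-7.7, 0,0,0,0,0,-7.7, 0,0,0,0,0,-7.7, 0,0,0,0,0,-7.7, 0,0,0,0,0,-7.7]' 0.42
python3 -m handwheel '[-0.0434,-0.0126,0,0,0,0, -0.0434,-0.0126,0,0,0,0, -0.0434,-0.0126,0,0,0,0, -0.0434,-0.0126,0,0,0,0, -0.0434,-0.0126,0,0,0,0, -0.0434,-0.0126,0,0,0,0, -0.0434,-0.0126,0,0,0,0, -0.0434,-0.0126,0,0,0,0, 0,0,0,0,0,0, 0,0,0,0,0,0]' 0.2
python3 - <<'E'
from bars import *
bars();to(.4617,-.1857,.01,91.6)
E
```

```text
t: 24.15
tool_pos: [0.5527, 0.1644, 0.0314]
tool_rot: [2.895, 1.217, 0.004]
contact_force: [0.2, -0.4, 0.1]
opening: 0.0327
t: 25.35
tool_pos: [0.5516, 0.1642, 0.2003]
tool_rot: [-2.18, -2.262, 0.0]
contact_force: [-0.1, 0.1, -0.3]
opening: 0.0496
t: 26.35
tool_pos: [0.4614, -0.1865, 0.2003]
tool_rot: [-2.189, -2.253, -0.001]
contact_force: [0.3, -0.6, 0.0]
opening: 0.0683
blk [609.  41.] 996 c [692.4 -36.1] LxW 65.5 32.6 long axis 124.8 z 0.0329 [52. 53. 46.]
blk [618. 171.] 2014 c [ 725.4 -137.6] LxW 119.1 6.1 long axis 94.0 z 0.0344 [100.  97.  91.]
blk [323. 216.] 2104 c [ 461.1 -185.8] LxW 59.7 34.7 long axis 90.8 z 0.0303 [145. 177. 137.]
t 26.4 yaw 91.8 pos [ 0.4617 -0.1856  0.2002] tiltz [-0.     0.001] q6 -0.56 | turn 0.2 shift x -0.0001 y -0.0000 z 0.1902
```

```bash
python3 -m handwheel '[0,-0.0005,0,0,0,1, 0,0,0.04,0,0,0, 0,0,0.04,0,0,0, 0,0,0.04,0,0,0, 0,0,0.04,0,0,0, 0,0,0.03,0,0,0, 0,0,0,0,0,0, 0,0,0,0,0,0]' 0.2
python3 -m handwheel '[0,0,0,0,0,0, 0,0,0,0,0,0, 0,0,0,0,0,0, 0,0,0,0,0,0, 0,0,0,0,0,0]' 1 70
python3 -m handwheel '[0,0,-0.04,0,0,0, 0,0,-0.04,0,0,0, 0,0,-0.04,0,0,0, 0,0,-0.04,0,0,0, 0,0,0,0,0,0]'
python3 -c "
from h import *
p=fx(-60,0); to(p[0],p[1],.032,45.6)"
```

```text
t: 27.2
tool_pos: [0.4616, -0.185, 0.0106]
tool_rot: [-2.204, -2.238, 0.0]
contact_force: [0.8, -0.2, 0.7]
opening: 0.0681
t: 27.7
tool_pos: [0.463, -0.1869, 0.0129]
tool_rot: [2.204, 2.234, 0.002]
contact_force: [-1.8, 1.4, 7.1]
opening: 0.0323
t: 28.2
tool_pos: [0.4648, -0.1881, 0.1782]
tool_rot: [2.197, 2.227, 0.005]
contact_force: [0.9, 0.2, -0.7]
opening: 0.0325
t 28.2 yaw 90.8 pos [ 0.4648 -0.1881  0.1782] tiltz [ 0.012 -0.007] q6 -0.55 | turn 45.2 shift x 0.3126 y -0.2470 z 0.1462
```

```bash
python3 -m handwheel '[0,0,0,0,0,7.53, 0,0,0,0,0,7.53, 0,0,0,0,0,7.53, 0,0,0,0,0,7.53, 0,0,0,0,0,7.53, 0,0,0,0,0,7.53, 0.0347,-0.0274,0,0,0,0, 0.0347,-0.0274,0,0,0,0, 0.0347,-0.0274,0,0,0,0, 0.0347,-0.0274,0,0,0,0, 0.0347,-0.0274,0,0,0,0, 0.0347,-0.0274,0,0,0,0, 0.0347,-0.0274,0,0,0,0, 0.0347,-0.0274,0,0,0,0, 0.0347,-0.0274,0,0,0,0, 0,0,0,0,0,0, 0,0,0,0,0,0]'
python3 -c "
from h import *
p=fx(-60,0); to(p[0],p[1],.034,45.6); im,P=shot('wrist','w6.png')"
```

```text
t: 29.9
tool_pos: [0.5026, 0.2103, 0.1689]
tool_rot: [2.895, 1.221, -0.004]
contact_force: [-0.2, -0.7, -3.2]
opening: 0.0319
t 29.9 yaw 45.7 pos [0.5026 0.2103 0.1689] tiltz [-0.002 -0.001] q6 1.03 | turn 0.1 shift x 0.0015 y 0.0047 z 0.1349
```

View pics/w6.png

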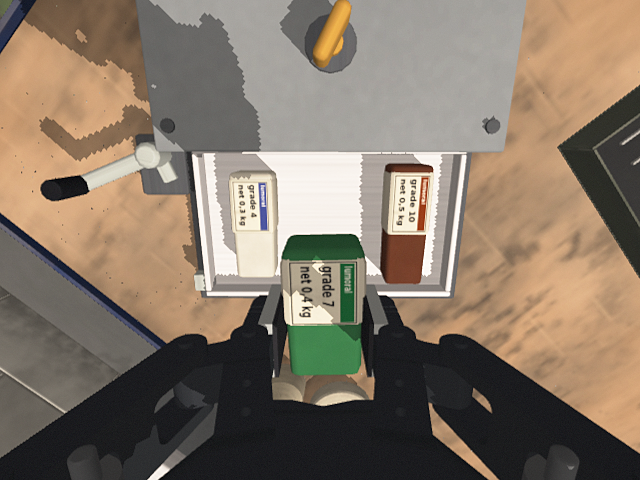

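Run:
```python
from h import *
im,P=cloud('wrist'); Z=P[...,2]
m=((Z>.045)&(Z<.055)).astype(np.uint8); m[300:]=0
n,l,s,c=cv2.connectedComponentsWithStats(m)
a=np.radians(FY)
for i in range(1,n):
    if s[i,4]>500:
        q=(P[l==i][:,:2]-F0)*1000; X=q@[np.cos(a),np.sin(a)]; Y=q@[-np.sin(a),np.cos(a)]
        print(c[i].round(),s[i,4],'X',np.percentile(X,[1,99]).round(1),'Y',np.percentile(Y,[1,99]).round(1))
```

```text
[147. 155.] 515 X [-11.8   6.6] Y [130.4 148.5]
[407. 222.] 4856 X [-106.4  -10.5] Y [-78.8 -45.7]
[253. 223.] 4249 X [-101.   -16.3] Y [45.2 78.2]
```

The image code puts white at Y 45..78 and red at Y -79..-46, so the centre gap is symmetric. Lowering green.

```bash
python3 -m handwheel '[0.001,0.004,0,0,0,0, 0,0,0.04,0,0,0, 0,0,0.04,0,0,0, 0,0,0.03,0,0,0, 0,0,0.015,0,0,0, 0,0,0.008,0,0,0, 0,0,0,0,0,0, 0,0,0.006,0,0,0, 0,0,0,0,0,0]'
python3 -c "
from h import *
p=fx(-60,0); to(p[0],p[1],.031,45.6)"
python3 -m handwheel '[0,0,0,0,0,0, 0,0,0,0,0,0, 0,0,0,0,0,0, 0,0,-0.03,0,0,0, 0,0,-0.04,0,0,0, 0,0,-0.05,0,0,0, 0,0,-0.05,0,0,0, 0,0,0,0,0,0, 0,0,0,0,0,0]' 0.46
python3 -c "
from blk import *
im,P=black(); cv2.imwrite('pics/w7.png',im[:,:,::-1])
p=fx(-147,0);to(p[0],p[1],.045,45.6)"
```

```text
t: 30.85
tool_pos: [0.508, 0.2077, 0.0323]
tool_rot: [2.896, 1.217, 0.003]
contact_force: [0.6, 0.0, -2.2]
opening: 0.0321
t 30.9 yaw 45.6 pos [0.508  0.2077 0.0323] tiltz [0.002 0.   ] q6 1.03 | turn -0.0 shift x -0.0004 y -0.0010 z 0.0013
t: 31.75
tool_pos: [0.5083, 0.208, 0.2039]
tool_rot: [2.895, 1.217, 0.008]
contact_force: [-0.1, 0.9, -0.5]
opening: 0.046
black [306.  54.] 362 [590.5 310.4] [33.1 12.2] 31.1 0.0676
black [ 80. 188.] 356 [388.5 372.3] [14.1 15.3] 16.0 0.0693
black [321. 320.] 327 [445.3 146.3] [22.  11.1] 45.4 0.0728
t 31.8 yaw 45.6 pos [0.507  0.2077 0.2015] tiltz [0.001 0.   ] q6 1.03 | turn 0.0 shift x -0.0867 y -0.0003 z 0.1565
```

View pics/w7.png

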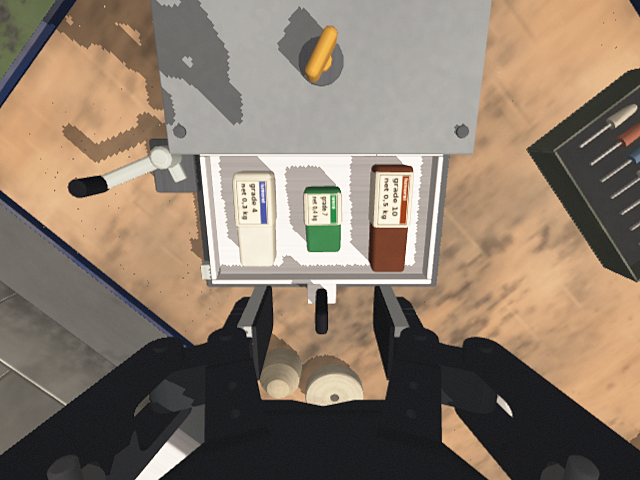

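All three bars lie flat and apart in the tray; tab at (321,312). I'll push it home.

```bash
python3 -m handwheel '[-0.0435,0,0,0,0,0, -0.0435,0,0,0,0,0, 0,0,0.04,0,0,0, 0,0,0.04,0,0,0, 0,0,0.04,0,0,0, 0,0,0.036,0,0,0, 0,0,0,0,0,0, 0,0,0,0,0,0]' 0.4 60
python3 -m handwheel '[0,0,0,0,0,0, 0,0,0,0,0,0, 0,0,0,0,0,0, 0,0,0,0,0,0, 0,0,0,0,0,0]' 1 70
python3 -m handwheel '[0.0132,0,0,0,0,0, 0.0132,0,0,0,0,0, 0.0132,0,0,0,0,0, 0.0132,0,0,0,0,0, 0.0132,0,0,0,0,0, 0.0132,0,0,0,0,0, 0.0132,0,0,0,0,0, 0.0132,0,0,0,0,0, 0.0132,0,0,0,0,0, 0.0132,0,0,0,0,0, 0,0,0,0,0,0, 0,0,0,0,0,0, 0,0,0,0,0,0]'
```

```text
t: 32.6
tool_pos: [0.4447, 0.1452, 0.0439]
tool_rot: [-2.895, -1.217, 0.006]
contact_force: [-0.0, 0.5, 1.2]
opening: 0.0512
t: 33.1
tool_pos: [0.4469, 0.1468, 0.0476]
tool_rot: [-2.894, -1.216, -0.003]
contact_force: [-4.6, 4.8, 6.6]
opening: 0.011
t: 34.4
tool_pos: [0.5377, 0.2396, 0.0476]
tool_rot: [-2.896, -1.218, 0.005]
contact_force: [-10.0, -2.8, 10.7]
opening: 0.0105
```

```bash
python3 -m handwheel '[0,0,0,0,0,0, 0,0,0,0,0,0, 0,0,0,0,0,0, 0,0,-0.04,0,0,0, 0,0,-0.04,0,0,0, 0,0,-0.04,0,0,0, 0,0,-0.04,0,0,0, 0,0,0,0,0,8.55, 0,0,0,0,0,8.55, 0,0,0,0,0,8.55, 0,0,0,0,0,8.55, -0.0242,-0.0319,0,0,0,0, -0.0242,-0.0319,0,0,0,0, -0.0242,-0.0319,0,0,0,0, -0.0242,-0.0319,0,0,0,0, -0.0242,-0.0319,0,0,0,0, 0,0,0,0,0,0, 0,0,0,0,0,0]' 0.35 60
python3 -c "
from blk import *
im,P=black();to(.3886,.3725,.043,11)"
```

```text
t: 36.2
tool_pos: [0.3881, 0.3726, 0.2055]
tool_rot: [3.126, 0.315, 0.001]
contact_force: [-0.5, -0.2, 0.1]
opening: 0.0559
black [535.  75.] 732 [534.9 239.7] [23.7 11.9] 46.8 0.0724
black [323. 226.] 248 [388.4 372.8] [13.4 13.7] 12.1 0.0695
t 36.2 yaw 11.4 pos [0.3888 0.3721 0.2054] tiltz [ 0.001 -0.   ] q6 2.00 | turn 0.4 shift x -0.0001 y -0.0004 z 0.1624
```

```bash
python3 -m handwheel '[0,0,0.04,0,0,0.4, 0,0,0.04,0,0,0, 0,0,0.04,0,0,0, 0,0,0.041,0,0,0, 0,0,0,0,0,0, 0,0,0,0,0,0]' 0.35 60
python3 -m handwheel '[0,0,0,0,0,0, 0,0,0,0,0,0, 0,0,0,0,0,0, 0,0,0,0,0,0, 0,0,0,0,0,0]' 1 70
python3 -m handwheel '[-0.0047,0.0084,0,0,0,0, -0.0034,0.009,0,0,0,0, -0.002,0.0094,0,0,0,0, -0.0006,0.0096,0,0,0,0, 0.0008,0.0096,0,0,0,0, 0.0022,0.0094,0,0,0,0, 0.0036,0.009,0,0,0,0, 0.0049,0.0083,0,0,0,0, 0.0011,0.0016,0,0,0,0, 0,0,0,0,0,0, 0,0,0,0,0,0]'
```

```text
t: 36.85
tool_pos: [0.3891, 0.3714, 0.0443]
tool_rot: [3.127, 0.299, -0.002]
contact_force: [0.7, 1.2, -0.4]
opening: 0.0556
t: 37.35
tool_pos: [0.39, 0.373, 0.047]
tool_rot: [-3.126, -0.302, -0.006]
contact_force: [-0.6, -2.3, 5.5]
opening: 0.0136
t: 38.45
tool_pos: [0.4041, 0.3006, 0.0461]
tool_rot: [-3.125, -0.298, 0.002]
contact_force: [-6.3, 1.4, 8.3]
opening: 0.0134
```

```bash
python3 -m handwheel '[0,0,0,0,0,0, 0,0,0,0,0,0, 0,0,0,0,0,0, 0,0,-0.04,0,0,0, 0,0,-0.04,0,0,0, 0,0,-0.04,0,0,0, 0,0,-0.04,0,0,0, 0,0,0,0,0,0]' 0.35 60
python3 - <<'E'
from blk import *
im,P=black()
m=((P[...,2]>.09)&(P[...,2]<.105)).astype(np.uint8); n,l,s,c=cv2.connectedComponentsWithStats(m)
for i in range(1,n):
    if s[i,4]>150: print(c[i].round(),s[i,4],cv2.minAreaRect((P[l==i][:,:2]*1000).astype(np.float32)))
to(.597,.301,.2,196)
E
python3 -m handwheel '[0,0,0,0,0,-8.5, 0,0,0,0,0,-8.5, 0,0,0,0,0,-8.5, 0,0,0,0,0,-8.5, 0,0,0,0,0,-8.5, 0,0,0,0,0,-8.5, 0,0,0,0,0,-8.5, 0,0,0,0,0,-8.5, 0,0,0,0,0,-8.5, 0,0,0,0,0,-8.5, 0,0,0,0,0,-8.5, 0,0,0,0,0,-8.5, 0,0,0,0,0,-8.5, 0,0,0,0,0,-8.5, 0,0,0,0,0,-8.5, 0,0,0,0,0,-8.5, 0,0,0,0,0,-8.5, 0,0,0,0,0,-8.5, 0,0,0,0,0,-8.5, 0,0,0,0,0,-8.5]'
python3 -c "
from h import *
to(.597,.301,.2,196)"
```

```text
t: 39.25
tool_pos: [0.4078, 0.3013, 0.2118]
tool_rot: [-3.122, -0.301, -0.019]
contact_force: [0.7, -0.2, 0.3]
opening: 0.0553
black [433.  85.] 572 [535.3 239.1] [23.3 12.8] 43.8 0.0727
black [323. 232.] 243 [402.7 300.9] [14.  14.1] 9.8 0.0695
t 39.3 yaw 11.0 pos [0.4064 0.3005 0.2083] tiltz [0.007 0.003] q6 1.87 | turn 175.0 shift x -0.1833 y -0.0521 z 0.0083
t: 41.3
tool_pos: [0.4036, 0.299, 0.2021]
tool_rot: [0.037, -3.138, 0.003]
contact_force: [-0.9, -0.1, -0.4]
opening: 0.0556
t 41.3 yaw -178.7 pos [0.4036 0.299  0.2021] tiltz [-0.003 -0.002] q6 -1.10 | turn -14.7 shift x -0.1864 y -0.0514 z 0.0021
```

```bash
python3 -m handwheel '[0,0,0,0,0,-7.35, 0,0,0,0,0,-7.35, -0.0466,-0.0128,0,0,0,0, -0.0466,-0.0128,0,0,0,0, -0.0466,-0.0128,0,0,0,0, -0.0466,-0.0128,0,0,0,0, 0,0,0,0,0,0, 0,0,0,0,0,0]' 0.45 60
cat > wing.py <<'E'
from h import *
def wing():
    shot('wrist'); im,P=cloud('wrist'); I=im.astype(int)
    m=((P[...,2]>.092)&(P[...,2]<.105)&(I[...,0]-I[...,2]>50)).astype(np.uint8); n,l,s,c=cv2.connectedComponentsWithStats(m)
    for i in range(1,n):
        if s[i,4]>100:
            q=P[l==i][:,:2]*1000; r=cv2.minAreaRect(q.astype(np.float32)); w,h=r[1]
            print('wing',c[i].round(),s[i,4],np.round(r[0],1),np.round(r[1],1),'long axis',round((r[2]+(90 if h>w else 0))%180,1))
    return im
E
python3 -c "
from wing import *
im=wing(); cv2.imwrite('pics/w8.png',im[:,:,::-1]); to(.597,.301,.072,196)"
```

```text
t: 42.1
tool_pos: [0.5975, 0.3, 0.2009]
tool_rot: [0.427, -3.107, 0.002]
contact_force: [0.6, 0.3, 0.2]
opening: 0.0472
wing [323. 237.] 518 [596.3 300.5] [32.9  9.9] long axis 17.7
t 42.1 yaw -164.3 pos [0.5968 0.3004 0.202 ] tiltz [-0.004 -0.001] q6 -1.49 | turn -0.3 shift x -0.0003 y 0.0005 z 0.1300
```

View pics/w8.png

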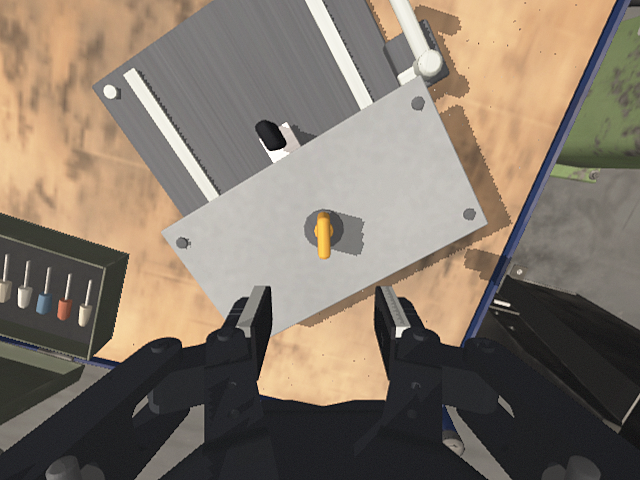

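The wing is at (323,237), square between the fingers; tray home and lever locked beyond it.

```bash
python3 -m handwheel '[0,0,0.04,0,0,-1.5, 0,0,0.04,0,0,0, 0,0,0.03,0,0,0, 0,0,0.02,0,0,0, 0,0,0,0,0,0, 0,0,0,0,0,0]' 0.45 40
python3 -m handwheel '[0,0,0,0,0,0, 0,0,0,0,0,0, 0,0,0,0,0,0, 0,0,0,0,0,0, 0,0,0,0,0,0]' 1 40
python3 -m handwheel '[0,0,0,0,0,8, 0,0,0,0,0,8, 0,0,0,0,0,8, 0,0,0,0,0,8, 0,0,0,0,0,8, 0,0,0,0,0,8, 0,0,0,0,0,8, 0,0,0,0,0,8, 0,0,0,0,0,8, 0,0,0,0,0,8, 0,0,0,0,0,8, 0,0,0,0,0,8, 0,0,0,0,0,8, 0,0,0,0,0,8, 0,0,0,0,0,8, 0,0,0,0,0,8, 0,0,0,0,0,8, 0,0,0,0,0,8, 0,0,0,0,0,8, 0,0,0,0,0,8]'
python3 -c "
from h import *
o,m,y=st(); print(y,o['q'][5],o['wrist_torque'],o['contact_force'],o['tool_pos'])"
```

```text
t: 42.75
tool_pos: [0.5969, 0.3011, 0.075]
tool_rot: [-0.471, 3.106, 0.0]
contact_force: [-0.1, 0.8, 1.5]
opening: 0.0471
t: 43.25
tool_pos: [0.5988, 0.3011, 0.0765]
tool_rot: [-0.469, 3.104, 0.001]
contact_force: [-0.8, -2.2, 6.6]
opening: 0.0091
t: 45.25
tool_pos: [0.5962, 0.2997, 0.0765]
tool_rot: [2.979, 0.994, -0.009]
contact_force: [-11.7, -6.1, 13.8]
opening: 0.0088
36.89197015640498 1.2821394446362684 [-1.0505191   1.91083948  0.0267694 ] [-11.73456989  -6.08309773  13.79895177] [0.59618776 0.29966136 0.07646269]
```

```bash
cat > tq.py <<'E'
from h import *
o,m,y=st(); print('yaw %.1f q6 %.3f'%(y,o['q'][5]),'tq',o['wrist_torque'].round(3),'F',o['contact_force'].round(1))
E
python3 -m handwheel '[0,0,0,0,0,8, 0,0,0,0,0,8, 0,0,0,0,0,8, 0,0,0,0,0,8, 0,0,0,0,0,8, 0,0,0,0,0,8, 0,0,0,0,0,0]'; python3 tq.py
for i in 1; do python3 -m handwheel '[0,0,0,0,0,8, 0,0,0,0,0,8, 0,0,0,0,0,0]'; done; python3 tq.py
python3 -m handwheel '[0,0,0,0,0,8, 0,0,0,0,0,8, 0,0,0,0,0,0]'; python3 tq.py
```

```text
t: 45.95
tool_pos: [0.5959, 0.3009, 0.0765]
tool_rot: [3.126, -0.299, -0.008]
contact_force: [-11.9, -2.8, 13.3]
opening: 0.0089
yaw -10.9 q6 2.117 tq [-0.452  1.949 -0.053] F [-11.9  -2.8  13.3]
t: 46.25
tool_pos: [0.596, 0.3013, 0.0765]
tool_rot: [3.054, -0.731, -0.007]
contact_force: [-10.7, -1.1, 12.8]
opening: 0.0091
yaw -26.9 q6 2.396 tq [-0.304  1.884 -0.065] F [-10.7  -1.1  12.8]
t: 46.55
tool_pos: [0.5963, 0.3016, 0.0765]
tool_rot: [2.923, -1.149, -0.006]
contact_force: [-10.5, -0.3, 11.7]
opening: 0.0092
yaw -42.9 q6 2.675 tq [-0.085  1.757 -0.036] F [-10.5  -0.3  11.7]
```

```bash
python3 -m handwheel '[0,0,0,0,0,8, 0,0,0,0,0,8, 0,0,0,0,0,0]'; python3 tq.py
python3 -m handwheel '[0,0,0,0,0,0, 0,0,0,0,0,0, 0,0,0,0,0,0, 0,0,-0.04,0,0,0, 0,0,-0.04,0,0,0, 0,0,-0.04,0,0,0, 0,0,0,0,0,0, 0,0,0,0,0,0]' 0.45 40
python3 -c "
from wing import *
wing(); to(.5963,.3005,.072,121)"
```

```text
t: 46.85
tool_pos: [0.5966, 0.3019, 0.0765]
tool_rot: [2.735, -1.545, -0.005]
contact_force: [-9.4, 0.4, 10.3]
opening: 0.009
yaw -58.9 q6 2.954 tq [ 0.013  1.518 -0.076] F [-9.4  0.4 10.3]
t: 47.65
tool_pos: [0.5986, 0.3009, 0.1958]
tool_rot: [-2.735, 1.541, -0.003]
contact_force: [-1.1, 0.3, 0.1]
opening: 0.0469
wing [325. 239.] 533 [596.8 300.2] [ 9.1 32.5] long axis 121.5
t 47.7 yaw -58.8 pos [0.5976 0.3005 0.1936] tiltz [-0.001 -0.   ] q6 2.95 | turn -179.8 shift x 0.0006 y -0.0011 z 0.1216
```

```bash
python3 -m handwheel '[0,0,0,0,0,-8.5, 0,0,0,0,0,-8.5, 0,0,0,0,0,-8.5, 0,0,0,0,0,-8.5, 0,0,0,0,0,-8.5, 0,0,0,0,0,-8.5, 0,0,0,0,0,-8.5, 0,0,0,0,0,-8.5, 0,0,0,0,0,-8.5, 0,0,0,0,0,-8.5, 0,0,0,0,0,-8.5, 0,0,0,0,0,-8.5, 0,0,0,0,0,-8.5, 0,0,0,0,0,-8.5, 0,0,0,0,0,-8.5, 0,0,0,0,0,-8.5, 0,0,0,0,0,-8.5, 0,0,0,0,0,-8.5, 0,0,0,0,0,-8.5, 0,0,0,0,0,-8.5]'
python3 -m handwheel '[0,0,0,0,0,-8.5, 0,0,0,0,0,0, 0,0,0,0,0,0]'
python3 -c "
from wing import *
wing(); to(.5965,.3004,.073,121.5)"
```

```text
t: 49.7
tool_pos: [0.5965, 0.3002, 0.1909]
tool_rot: [-1.765, -2.595, 0.006]
contact_force: [-0.3, -1.3, 1.0]
opening: 0.047
t: 50.0
tool_pos: [0.597, 0.3004, 0.1921]
tool_rot: [-1.581, -2.712, 0.004]
contact_force: [0.2, -0.3, 0.4]
opening: 0.047
wing [323. 240.] 563 [596.3 301. ] [ 9.7 32.9] long axis 119.9
t 50.0 yaw 119.6 pos [0.5972 0.3005 0.1926] tiltz [-0.002 -0.001] q6 -0.16 | turn -1.9 shift x 0.0003 y -0.0006 z 0.1196
```

```bash
python3 -m handwheel '[0,0,0.04,0,0,-1.2, 0,0,0.04,0,0,0, 0,0,0.02,0,0,0, 0,0,0.017,0,0,0, 0,0,0,0,0,0, 0,0,0,0,0,0]' 0.45 40
python3 -m handwheel '[0,0,0,0,0,0, 0,0,0,0,0,0, 0,0,0,0,0,0, 0,0,0,0,0,0, 0,0,0,0,0,0]' 1 60; python3 tq.py
python3 -m handwheel '[0,0,0,0,0,5, 0,0,0,0,0,5, 0,0,0,0,0,0]'; python3 tq.py
python3 -m handwheel '[0,0,0,0,0,5, 0,0,0,0,0,0, 0,0,0,0,0,0]'; python3 tq.py
python3 -m handwheel '[0,0,0,0,0,5, 0,0,0,0,0,0, 0,0,0,0,0,0]'; python3 tq.py
```

```text
t: 50.65
tool_pos: [0.5983, 0.301, 0.078]
tool_rot: [1.55, 2.732, 0.001]
contact_force: [-0.6, 0.7, 1.0]
opening: 0.0468
t: 51.15
tool_pos: [0.5976, 0.3004, 0.0795]
tool_rot: [-1.549, -2.733, 0.002]
contact_force: [-5.9, -3.5, 6.6]
opening: 0.0086
yaw 120.9 q6 -0.184 tq [-0.58   0.886  0.05 ] F [-5.9 -3.5  6.6]
t: 51.45
tool_pos: [0.5975, 0.3004, 0.0794]
tool_rot: [-1.783, -2.586, 0.002]
contact_force: [-6.4, -3.8, 7.4]
opening: 0.0086
yaw 110.8 q6 -0.008 tq [-0.586  0.902 -0.081] F [-6.4 -3.8  7.4]
t: 51.75
tool_pos: [0.5975, 0.3004, 0.0795]
tool_rot: [-1.893, -2.507, 0.002]
contact_force: [-6.9, -3.9, 7.0]
opening: 0.0085
yaw 105.9 q6 0.078 tq [-0.534  0.964 -0.074] F [-6.9 -3.9  7. ]
t: 52.05
tool_pos: [0.5975, 0.3004, 0.0794]
tool_rot: [-2.0, -2.422, 0.003]
contact_force: [-5.9, -2.8, 7.4]
opening: 0.0085
yaw 100.9 q6 0.165 tq [-0.623  0.927 -0.015] F [-5.9 -2.8  7.4]
```

```bash
python3 -m handwheel '[0,0,0,0,0,5, 0,0,0,0,0,5, 0,0,0,0,0,0]' |tail -0; python3 tq.py
python3 -m handwheel '[0,0,0,0,0,5, 0,0,0,0,0,0, 0,0,0,0,0,0]'|tail -0; python3 tq.py
python3 -m handwheel '[0,0,0,0,0,4, 0,0,0,0,0,0, 0,0,0,0,0,0]'|tail -0; python3 tq.py
python3 -m handwheel '[0,0,0,0,0,4, 0,0,0,0,0,0, 0,0,0,0,0,0]'|tail -0; python3 tq.py
```

```text
yaw 90.8 q6 0.341 tq [-0.52   0.971 -0.003] F [-6.1 -3.3  7.8]
yaw 85.9 q6 0.427 tq [-0.56   0.94  -0.007] F [-6.5 -3.1  7.8]
yaw 82.1 q6 0.494 tq [-0.6    1.025  0.942] F [-5.7 -3.6  7. ]
yaw 78.2 q6 0.562 tq [-0.609  0.998  1.732] F [-6.2 -3.8  7.5]Exception ignored on flushing sys.stdout:
BrokenPipeError: [Errno 32] Broken pipe
Exception ignored on flushing sys.stdout:
BrokenPipeError: [Errno 32] Broken pipe
Exception ignored on flushing sys.stdout:
BrokenPipeError: [Errno 32] Broken pipe
Exception ignored on flushing sys.stdout:
BrokenPipeError: [Errno 32] Broken pipe
```

Torque jumped to 1.7 N·m at yaw about 85°, so the screw has bottomed. Backing off to yaw 175°.

```bash
python3 -m handwheel '[0,0,0,0,0,-8, 0,0,0,0,0,-8, 0,0,0,0,0,-8, 0,0,0,0,0,-8, 0,0,0,0,0,-8, 0,0,0,0,0,-8, 0,0,0,0,0,-8, 0,0,0,0,0,-8, 0,0,0,0,0,-8, 0,0,0,0,0,-8, 0,0,0,0,0,-8, 0,0,0,0,0,-8, 0,0,0,0,0,0, 0,0,0,0,0,0]'; python3 tq.py
python3 -m handwheel '[0,0,0,0,0,0, 0,0,0,0,0,0, 0,0,0,0,0,0, 0,0,-0.04,0,0,0, 0,0,-0.04,0,0,0, 0,0,-0.04,0,0,0, 0,0,-0.04,0,0,0, 0,0,0,0,0,0, 0,0,0,0,0,0]' 0.45 40
python3 -c "
from wing import *
im=wing(); shot('scene','s2.png')
im,P=cloud('wrist'); cv2.imwrite('pics/w9.png',im[:,:,::-1])"
```

```text
t: 54.65
tool_pos: [0.5976, 0.3006, 0.0794]
tool_rot: [-0.167, -3.137, 0.001]
contact_force: [-5.2, -3.1, 6.2]
opening: 0.0086
yaw 173.9 q6 -1.109 tq [-0.475  0.845  0.009] F [-5.2 -3.1  6.2]
t: 55.55
tool_pos: [0.5985, 0.3011, 0.2391]
tool_rot: [0.167, 3.134, 0.002]
contact_force: [-0.1, -0.4, -0.3]
opening: 0.0473
wing [321. 223.] 426 [596.4 300.8] [ 9.7 33.1] long axis 173.6
```

View pics/w9.png

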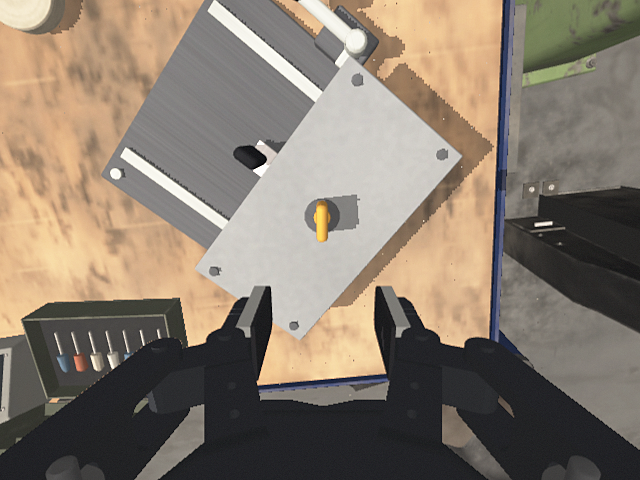

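View pics/s2.png

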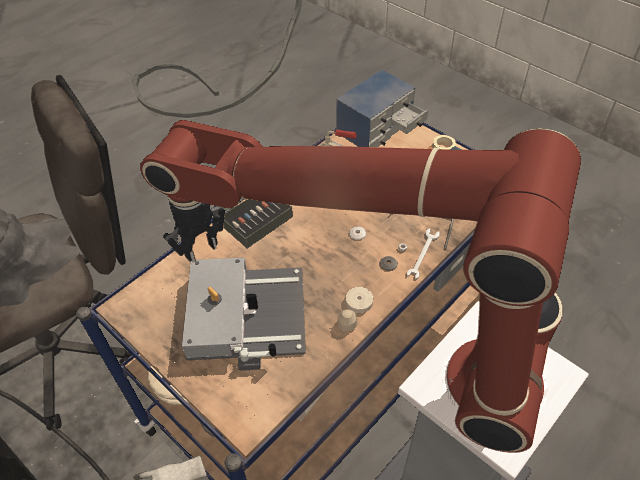

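The wing stands 88–91° back from the bottom; the tray tab is at home, the lever is locked, and the gripper is clear.

```bash
python3 -c "
from station import ctrl
print(ctrl.finish_job())"
```

```text
the job is handed in; nothing more can be done
None
```

The job is handed in after about 56 s of robot time. The interface gives no verdict, so the checks below are my own measurements.

- **Sequence:** I swung the lever open (about 1.18 rad) and drew the tray out 129 mm to its stop. The white 88 mm, dark-red 100 mm and green 60 mm bars went in side by side, and I left the turquoise look-alike alone. I then pushed the tray home, swung the lever back to lock, and turned the thumbscrew clockwise with one regrasp.
- **Bars:** the picture before closing showed all three flat and apart. They were not visible once under the bridge.
- **Tray and lever:** the tab was back within about 1 mm of its start position. The post was about 3 mm past its first measured position, towards the locked stop; I put that down to measurement error.
- **Thumbscrew:** it bottomed with a clear torque rise from about 0 to 1.7 N·m at a wing angle of 82–85°. It now stands at 173.6°, so 88–91° back. The exact bottom angle is only inferred from the torque rise.
- **Oil can:** the robot went nowhere near it, but the arm hid it in the last scene picture, so I did not confirm at the end that it is standing.
- **Problems on the way:** one move call was refused for a turn over the limit, with no effect. I saw no grip slip and no bar displaced.

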